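# Load a film roll under the sprung bail of its dispenser

### The arm

A 6-joint arm with a two-finger parallel gripper is mounted at the origin on a cart in front of the work surface, level with it; the furniture and walls round the work are solid. World frame = base frame: x ahead of the robot, y to its left, z up, the work surface at z = 0. Lengths are in mm, angles in degrees, forces in N, time in s.
With the tool pointing down it reaches from about 350 to 850 mm from the base axis. Payload 8.1 kg.
Tool frame: the origin (TCP) lies at the centre of the arm's flange, where the gripper is bolted on; the fingertips stand 173 mm ahead of it and the grasp point (between the pads) lies 155 mm ahead of it; z points along the fingers, y is the line along which they close (so a half turn about z gives the same grasp; the last joint's range is limited). The gripper opens to 85 mm and grips with 20 to 120 N. Pads are 22 mm wide; open, the fingers measure 114 mm over their backs; the gripper's body (76 mm by 85 mm) begins 54 mm behind the grasp point. The pads swing forward as they close: fully open they stand 13 mm farther back than shut.
Start: joints at [-68.262, 7.471, 85.268, -0, 87.261, -4.893], TCP at [268.967, -536.343, 404.692] pointing down, gripper open.
Joint ranges: [-169.43, 169.43], [-51.17, 129.36], [1.28, 143.12], [-76.62, 256.62], [0, 156.53], [-152.29, 152.29]. Speed limits (degrees/s): [136.94, 136.94, 159.86, 180, 180, 180].

### API

Orientations are given as [roll, pitch, yaw] about the fixed x, y, z axes, in that order (R = Rz(yaw) Ry(pitch) Rx(roll)).
In Python, from bench import * gives the robot as it stands.
- The arm moves only by the shell command python3 -m jog 'ROWS' [FORCE]. ROWS is text: rows parted by semicolons, each of 7 numbers parted by spaces: the shift along the tool's x, y, z scaled (see below), then the turn, a rotation vector about the tool's x, y, z scaled (see below), then the closure, from -1 (fully open) to 1 (shut). In form: tx ty tz wx wy wz hand; .... A call has 1 to 5 rows; each row shifts and turns the commanded pose from where the row before left it, along the tool's axes as they then stand; what a row does not reach is not made up. The controller multiplies each number of a shift by 0.1 m and each number of a turn by 60 degrees. A row lasts 1/8 s, in which the tool goes at most 62.5 mm and 10.7 degrees, less where a joint would pass 70% of its speed; a pose out of reach is approached as far as the arm can. A call with a number of a shift or a turn outside -1 to 1 is refused whole. A call with a gripper value outside its range is refused whole. The fingers move at their own pace and stop on an object; FORCE is the grip in N (left out, the last holds). Time passes only in rows, so rows that do not move let the fingers close. It gives the time, the measured TCP pose, the force, the opening and the grip force at its end, in the units of the state.
- sense(): the state, without advancing time (a new reading comes with each control period).
- snapshot(name): name is "scene" or "top"; returns a dict with "img" (480x640x3 uint8, red, green, blue), "fx", "fy", "cx", "cy" (pixels), "extrinsics" (4x4, takes a point from camera to world coordinates). Camera axes: x right, y down, z forward; pixel columns grow to the right and rows downward; lengths in mm; the calibration is good to about 2 mm. A picture is of the moment at which its call begins. There is no depth.
- hand_in(): hands the job in; it is judged then, once.
The state is a dict: "time": time; "joint_pos": joint angles; "qd": joint speeds; "joint_efforts": joint torques, N m; "tool_pos": TCP position; "tcp_rot": TCP orientation; "ft_force": force on the tool from outside, world axes, zero at the start; "wrist_torque": the same for the moment, N m; "finger_gap": finger opening in mm; "grip_force": force on a finger pad.
Only numpy, scipy, OpenCV 4.12 (cv2) and the standard library are available. Lean on these libraries where they do the work, as an engineer would, in place of code of your own. Each camera call takes 0.05 s, during which the arm holds its last target. There are 200 camera calls.

### The job

Load the roll of film into the bench dispenser: push the dispenser's sprung hold-down bail back by its lever until it stays back by itself, lay the roll in the two cradles beneath it, then bring the bail forward again so that it snaps down and bears on the roll. Leave the beaker, the dropper bottle and the brass weight where they stand.

Things in the scene. Friction and masses are not known exactly. Their poses are not given: they have to be found in the camera images.
- dispenser: grey base plate 170 x 200 mm, 11 mm high, fixed; origin on the table at its middle line, 20 mm behind the roll's seat. x: level, from the cradles to the bail's pivot posts (away from the robot, give or take yaw); y along the cradles; z up. Bail pivot axis along y at x 60, z 70 mm; posts at y +-60 mm, 80 mm high
- cradle_center (a point): where the roll's centre is when it lies in both V cradles: 60 mm above the table, x -20, y 0 of the dispenser, same axes. Cradles: 12 mm thick, at y +-46 mm, 45-degree V open upward, about 60 mm high; between them 80 mm of free room for fingers, down to the base plate. End cheeks: inner faces at y +-73 mm, from x -42 to +2 mm, 64 mm high
- bail (a joint): angle of the bail, rad. 0: down, cradles empty (start). About 0.41: down on a seated roll. 1.20: fully back on its stop. Over-centre spring, dead centre at about 0.85: beyond it the bail is driven back and stays there by itself, below it the bail is driven down. Moving it by the handle takes up to about 8 N
- bail_handle (a point): middle of the black cross handle (14 mm thick, 36 mm long along y) on the bail's lever, at y -85 mm (on the right from the robot), 85 mm from the pivot axis. At bail 0 the lever stands 120 degrees from the dispenser's +x (leans to the robot, handle 144 mm high), at 1.20 51 degrees (leans away, 136 mm high). Push it to +x from in front; bring it back to -x from behind
- bail_bar (a point): middle of the bail's rubber pressure bar, 12 mm thick, 80 mm long along y, on thin arms at y +-46 mm, 82 mm from the pivot axis. Bail at 0: it lies in the way between the cradles, 53 mm high. Bail back: 138 mm high, 36 mm behind and 78 mm above the seated roll's centre; an upright gripper strikes it there, so come in leaning 25 to 45 degrees, wrist toward the robot
- roll_center (a point): centre of the film roll, a white cylinder of 40 mm diameter and 120 mm length (cardboard core ends reach 5 mm farther on each side), about 0.16 kg, lying on the table; its y axis is the roll's axis. It is the same either way round and can roll if nudged
- beaker: small glass beaker, 53 mm wide, 67 mm high; origin at its underside
- dropper: amber dropper bottle with rubber bulb, 52 mm wide, 139 mm high; origin at its underside
- weight: brass-coloured round weight with knob, 49 mm wide, 49 mm high; origin at its underside
There are look-alikes about, which are no part of the job. Leave any green or pink look-alike of the part that bears roll_center alone.

How it is judged:
By the outcome, as a careful person would: the job done as asked, in the order asked, and still so for the second after the job is handed in, with the robot touching nothing.
It also fails if it takes over 64 s, if anything falls off the work surface, if the arm or the gripper's body presses on something with over 40 N, if the wrist force passes 120 N, or if a joint passes its speed limit or range.

## Working session

There is one attempt and no reset: what is moved stays moved. The work goes in short steps, Python scripts to look and compute and a shell command to move; the robot and the scene stay as the last step left them, time stands still between calls to the robot, and variables do not carry over. Pictures are saved under pics/ and viewed, at most 10 in all, crops included, and the job is handed in when it is done.

```bash
ls; mkdir -p pics; python3 - <<'E'
from bench import *
import cv2,json,numpy as np
for n in("scene","top"):
    s=snapshot(n); cv2.imwrite(f"pics/{n}0.png",s["img"][:,:,::-1]); print(n,s["fx"],s["fy"],s["cx"],s["cy"],np.round(s["extrinsics"],4).tolist())
print(sense())
E
```

```text
pics
scene 610.1785936969326 610.1785936969326 320.7103034115266 232.72011859020904 [[-0.17, 0.835, -0.5233, 1487.3754], [0.9854, 0.1481, -0.0838, 9.5796], [0.0075, -0.53, -0.848, 1627.8778], [0.0, 0.0, 0.0, 1.0]]
top 435.40089463504484 435.40089463504484 321.35950767538674 245.27431267012486 [[-0.0301, -0.9954, 0.0913, 420.9801], [-0.9995, 0.0301, -0.0016, -134.0735], [-0.0012, -0.0913, -0.9958, 1339.8477], [0.0, 0.0, 0.0, 1.0]]
{'time': 0.1, 'joint_pos': array([-6.82628749e+01,  7.51196130e+00,  8.53247014e+01, -2.82036454e-04,
        8.72626958e+01, -4.89236733e+00]), 'qd': array([-0.07129135, -0.09582755, -0.18776389,  0.0116435 ,  0.03450504,
        0.02714595]), 'joint_efforts': array([ 2.36792606e-03, -5.70956004e+01, -5.01938725e+01, -8.54119207e-05,
        8.21267342e-03, -2.54618470e-05]), 'tool_pos': array([ 268.87701117, -536.14026793,  403.72085363]), 'tcp_rot': array([-1.79900979e+02, -8.19304266e-03,  2.66294991e+01]), 'ft_force': array([0.4904192 , 0.01429224, 0.34175162]), 'wrist_torque': array([ 0.03155507, -0.02526056, -0.02087424]), 'grip_force': 0.0, 'finger_gap': 85.17043105324063}
```

View pics/top0.png

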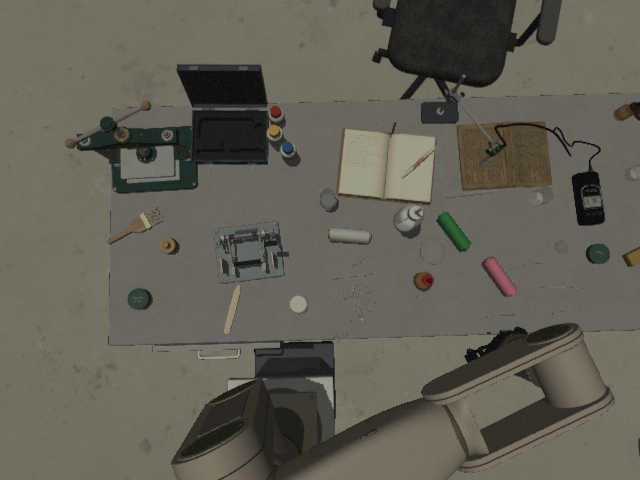

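View pics/scene0.png

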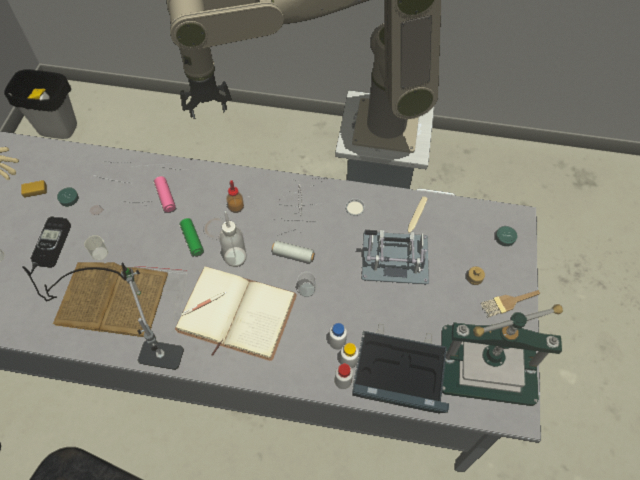

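The pictures show the dispenser at top (249,252) and scene (395,256). Candidates for the roll in the top view are the white cylinder (349,236), a green look-alike (454,231), a pink look-alike (500,277) and a flat white disc (298,304). I choose the white cylinder and will check it in a crop.

```bash
python3 - <<'E'
import cv2,numpy as np
t=cv2.imread("pics/top0.png");s=cv2.imread("pics/scene0.png")
a=cv2.resize(t[210:290,205:385],None,fx=4.4,fy=4.4,interpolation=cv2.INTER_CUBIC)[:, :792]
cv2.imwrite("pics/c_top.png",a)
b=cv2.resize(s[215:300,265:440],None,fx=4.5,fy=4.5,interpolation=cv2.INTER_CUBIC)
cv2.imwrite("pics/c_sc.png",b)
E
```

```text
(no output)
```

View pics/c_top.png

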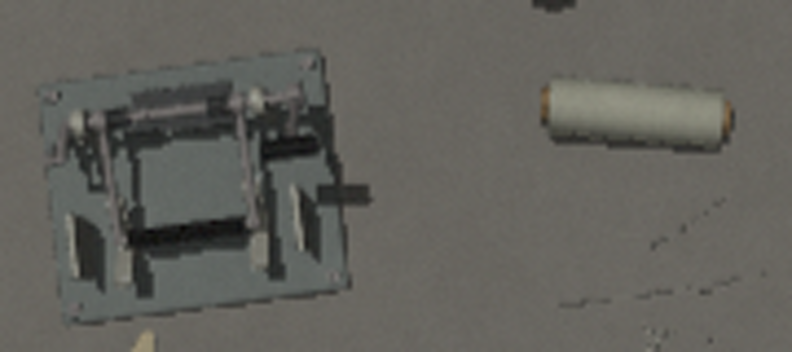

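View pics/c_sc.png

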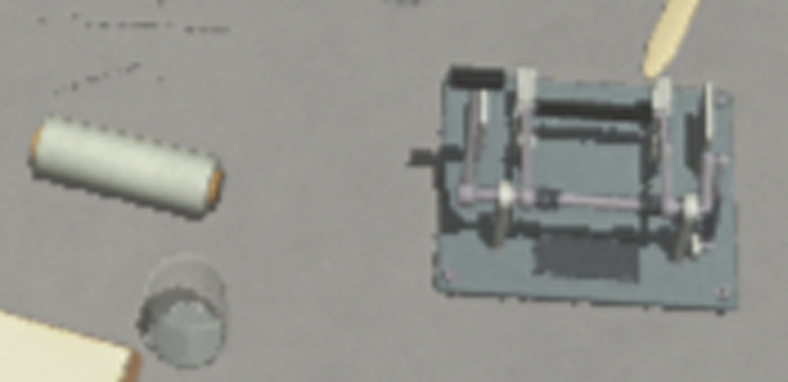

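The crops confirm the choice: a white roll with brown cardboard core ends, at top-crop (543,107)-(733,122) and scene-crop (37,148)-(215,187). The dispenser's bail is down, with the black bar at top-crop (128,238)-(247,226) and the handle at (290,148). Next I'll fit the poses.

```bash
cat > h.py <<'E'
import numpy as np
from scipy.optimize import least_squares
from scipy.spatial.transform import Rotation as R
C={"top":(435.4009,321.3595,245.2743,np.array([[-0.0301,-0.9954,0.0913,420.9801],[-0.9995,0.0301,-0.0016,-134.0735],[-0.0012,-0.0913,-0.9958,1339.8477]])),
"scene":(610.1786,320.7103,232.7201,np.array([[-0.17,0.835,-0.5233,1487.3754],[0.9854,0.1481,-0.0838,9.5796],[0.0075,-0.53,-0.848,1627.8778]]))}
def proj(c,P):
    f,cx,cy,E=C[c]; p=E[:,:3].T@(np.asarray(P,float)-E[:,3]); return np.array([f*p[0]/p[2]+cx,f*p[1]/p[2]+cy])
def ray(c,u,v,z):
    f,cx,cy,E=C[c]; d=E[:,:3]@np.array([(u-cx)/f,(v-cy)/f,1]); return E[:,3]+d*(z-E[2,3])/d[2]
def w(p,l):
    x,y,a=p[:3]; return np.array([x+l[0]*np.cos(a)-l[1]*np.sin(a),y+l[0]*np.sin(a)+l[1]*np.cos(a),l[2]])
T=lambda u,v:np.array([u/4.4+205,v/4.4+210])
S=lambda u,v:np.array([u/4.5+265,v/4.5+215])
E
python3 - <<'E'
from h import *
pl=lambda sx,sy:("c",sx,sy)
obs=[("top",T(40,88),pl(1,1)),("top",T(322,50),pl(1,-1)),("top",T(350,288),pl(-1,-1)),("top",T(68,322),pl(-1,1)),
("scene",S(437,290),pl(1,-1)),("scene",S(737,308),pl(1,1)),("scene",S(738,90),pl(-1,1)),
("top",T(188,233),(-20,0,58)),("top",T(290,147),(17.5,-85,150)),("scene",S(477,76),(17.5,-85,148)),("scene",S(595,110),(-20,0,56)),
("top",T(77,120),(60,60,80)),("top",T(257,98),(60,-60,80)),("scene",S(505,190),(60,-60,80)),("scene",S(690,207),(60,60,80))]
def f(p):
    r=[]
    for c,o,l in obs:
        if l[0]=="c": l=(p[3]+85*l[1],100*l[2],11)
        r+=list(proj(c,w(p,l))-o)
    return r
s=least_squares(f,[450,50,0,0],loss="soft_l1",x_scale=[10,10,.1,10]);print(s.x,np.degrees(s.x[2]));print(np.round(np.reshape(s.fun,(-1,2)),1).tolist())
ro=[("top",T(543,107),1),("top",T(733,122),-1),("scene",S(37,148),-1),("scene",S(215,187),1)]
# per view on z=20
for c,o,k in ro: print(c,k,ray(c,*o,20))
g=lambda p:np.concatenate([proj(c,w(p,(0,65*k,20)))-o for c,o,k in ro])
q=least_squares(g,[450,-160,0],x_scale=[10,10,.1]);print(q.x,np.degrees(q.x[2]),g(q.x))
p=s.x
for n,l in dict(cradle=(-20,0,60),h0=(17.5,-85,143.6),h12=(60+85*np.cos(np.radians(51)),-85,136)).items(): print(n,w(p,l))
for n,u,v in(("beaker",328,200),("dropper",408,218)): print(n,ray("top",u,v,30))
E
```

```text
[5.16492858e+02 8.63323813e+01 9.32582755e-02 1.37210283e+01] 5.343305590172784
[[-1.0, -1.8], [-0.5, -1.1], [-0.5, -0.3], [-1.7, 0.1], [-0.9, -1.9], [-0.4, -1.0], [-1.5, -0.9], [-0.7, -1.3], [-0.4, -0.9], [-0.3, -1.3], [-0.3, -1.1], [-0.3, -0.7], [-0.2, -0.7], [-0.2, -1.4], [-0.2, -2.3]]
top 1 [ 574.89495802 -158.70349585   20.        ]
top -1 [ 560.45850723 -289.94592466   20.        ]
scene -1 [ 574.41340059 -282.99512519   20.        ]
scene 1 [ 583.36656338 -158.50948454   20.        ]
[ 5.72372309e+02 -2.22808489e+02 -9.60815505e-02] -5.505067332760262 [-0.21351505 -1.20876479 -0.85686134 -1.83289456 -0.85725194 -2.46517049
  0.42230203 -1.27349004]
cradle [496.57976559  84.46991819  60.        ]
h0 [541.83228116   3.33139568 143.6       ]
h12 [637.40738953  12.27049527 136.        ]
beaker [ 679.07278103 -160.59877951   30.        ]
dropper [ 616.28818159 -401.74667994   30.        ]
```

```bash
cat >> h.py <<'E'
P=(516.5,86.3,np.radians(5.34))
def where():
    from bench import sense
    s=sense(); a=P[2]; d=s["tool_pos"][:2]-np.array(P[:2])
    Rm=R.from_euler("xyz",s["tcp_rot"],degrees=True); t=s["tool_pos"]+Rm.apply([0,0,155])
    dt=t[:2]-np.array(P[:2]); c,n=np.cos(a),np.sin(a)
    print("t",round(s["time"],2),"disp TCP",np.round([c*d[0]+n*d[1],-n*d[0]+c*d[1],s["tool_pos"][2]],1),"grasp",np.round([c*dt[0]+n*dt[1],-n*dt[0]+c*dt[1],t[2]],1),"world",np.round(s["tool_pos"],1),"rpy",np.round(s["tcp_rot"],1),"F",np.round(s["ft_force"],1),"gap",round(s["finger_gap"],1),"j",np.round(s["joint_pos"]))
    return s,Rm
if __name__=="__main__": where()
E
python3 -m jog '0 0 0 0 0 -0.1636 1;0 0 0 0 0 -0.1636 1;0 0 0 0 0 -0.1636 1;0 0 0 0 0 -0.1636 1' 60
python3 -m jog '0 0 0 0 0 -0.1636 1;0 0 0 0 0 -0.1636 1;0 0 0 0 0 -0.1636 1;0 0 0 0 0 0 1;0 0 0 0 0 0 1'
python3 h.py
```

```text
time: 0.6
tool_pos: [268.9, -536.2, 404.0]
tcp_rot: [-180.0, -0.0, 66.2]
ft_force: [0.5, -0.2, 0.0]
finger_gap: 12.6
grip_force: 0.0
time: 1.23
tool_pos: [268.9, -536.3, 404.4]
tcp_rot: [-180.0, -0.0, 95.1]
ft_force: [-0.3, -0.1, -0.8]
finger_gap: -0.3
grip_force: 0.0
t 1.23 disp TCP [-304.4 -596.8  404.4] grasp [-304.5 -596.7  249.4] world [ 268.9 -536.3  404.4] rpy [-180.    -0.    95.1] F [-0.3 -0.1 -0.8] gap -0.3 j [-68.   7.  85.   0.  87. -73.]
```

```bash

python3 -m jog '0.509 0.249 0 0 0 0 1;0.509 0.249 0 0 0 0 1;0.509 0.249 0 0 0 0 1;0.509 0.249 0 0 0 0 1;0.509 0.249 0 0 0 0 1' >/dev/null
python3 -m jog '0.509 0.249 0 0 0 0 1;0.509 0.249 0 0 0 0 1;0.509 0.249 0 0 0 0 1;0.509 0.249 0 0 0 0 1;0.509 0.249 0 0 0 0 1' >/dev/null
python3 -m jog '0 0 0.5 0 0 0 1;0 0 0.51 0 0 0 1;0 0 0 0 0 0 1'
python3 h.py
```

```text
time: 2.85
tool_pos: [467.4, -5.9, 299.6]
tcp_rot: [-179.5, -0.1, 95.2]
ft_force: [-0.0, 1.0, 0.8]
finger_gap: -0.1
grip_force: 0.0
t 2.85 disp TCP [-57.5 -87.2 299.6] grasp [-58.8 -86.9 144.6] world [467.4  -5.9 299.6] rpy [-1.795e+02 -1.000e-01  9.520e+01] F [-0.   1.   0.8] gap -0.1 j [ -7.  -9. 113.   0.  77. -12.]
```

```bash

python3 -m jog '0 0.2 0 0 0 0 1;0 0.2 0 0 0 0 1;0 0.15 0 0 0 0 1;0 0.15 0 0 0 0 1;0 0.15 0 0 0 0 1'
python3 -m jog '0 0.15 0 0 0 0 1;0 0.15 0 0 0 0 1;0 0.15 0 0 0 0 1'
python3 h.py
```

```text
time: 3.48
tool_pos: [555.1, 1.0, 307.3]
tcp_rot: [179.9, 0.0, 95.2]
ft_force: [-5.2, -0.6, 4.6]
finger_gap: 0.2
grip_force: 2.8
time: 3.85
tool_pos: [600.0, 5.3, 306.6]
tcp_rot: [179.9, 0.0, 95.2]
ft_force: [0.6, 0.1, 0.6]
finger_gap: -0.2
grip_force: 0.3
t 3.85 disp TCP [ 75.6 -88.4 306.6] grasp [ 75.9 -88.5 151.6] world [600.    5.3 306.6] rpy [179.9   0.   95.2] F [0.6 0.1 0.6] gap -0.2 j [ -4.  11.  92.  -0.  77. -10.]
```

```bash

python3 -m jog '0 0.14 0 0 0 0 1;0 0 0 0 0 0 1'
python3 -m jog '0 -0.2 -0.3 0 0 0 1;0 0 -0.5 0 0 0 0'
python3 -m jog '-0.45 -0.1 0 0 0 0 -1;-0.45 -0.1 0 0 0 0 -1;-0.45 -0.1 0 0 0 0 -1;-0.45 -0.1 0 0 0 0 -1;-0.45 -0.1 0 0 0 0 -1'
python3 -m jog '0 0 0 0 0 0.17 -1;0 0 0 0 0 0 -1'
python3 - <<'E'
from h import *
from bench import *
import cv2
where()
s=snapshot("scene")["img"][:,:,::-1];t=snapshot("top")["img"][:,:,::-1]
cv2.imwrite("pics/a1.png",np.hstack([cv2.resize(s[190:300,265:440],(400,252),interpolation=2),cv2.resize(t[200:300,205:385],(400,252),interpolation=2)]))
E
```

```text
time: 4.1
tool_pos: [614.2, 6.7, 306.6]
tcp_rot: [179.8, 0.0, 95.2]
ft_force: [-0.1, -1.0, -0.4]
finger_gap: 0.2
grip_force: 0.0
time: 4.35
tool_pos: [591.0, 4.9, 383.2]
tcp_rot: [-179.7, -0.0, 95.3]
ft_force: [0.6, -0.2, -0.3]
finger_gap: 17.1
grip_force: 0.0
time: 4.97
tool_pos: [563.4, -225.1, 385.6]
tcp_rot: [179.9, 0.0, 95.3]
ft_force: [0.2, 0.4, 0.4]
finger_gap: 85.5
grip_force: 0.0
time: 5.22
tool_pos: [563.6, -224.2, 385.1]
tcp_rot: [179.9, 0.0, 85.1]
ft_force: [-0.2, 0.6, -0.5]
finger_gap: 85.8
grip_force: 0.0
t 5.22 disp TCP [  18.  -313.5  385.1] grasp [  18.2 -313.6  230.1] world [ 563.6 -224.2  385.1] rpy [179.9   0.   85.1] F [-0.2  0.6 -0.5] gap 85.8 j [-27.   9.  86.   0.  85. -22.]
```

View pics/a1.png

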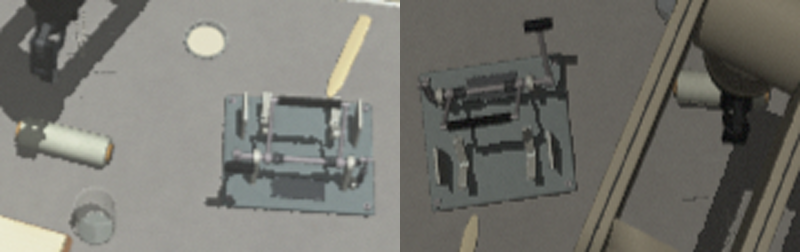

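The bail is held back: the handle is now behind the posts at right-hand panel (538,25), and the bar is raised at (478,120). The roll has not moved.

```bash

python3 -m jog '0.02 0.087 0.5 0 0 0 -1;0 0 0.5 0 0 0 -1;0 0 0.5 0 0 0 -1;0 0 0.3 0 0 0 -1;0 0 0.25 0 0 0 -1'
python3 -m jog '0 0 0 0 0 0 -1;0 0 0 0 0 0 1;0 0 0 0 0 0 1;0 0 0 0 0 0 1;0 0 0 0 0 0 1' 40
python3 h.py
python3 -m jog '0 0 0 0 0 0 1;0 0 -0.3 0 0 0 1;0 0 -0.5 0 0 0 1;0 0 -0.5 0 0 0 1;0 0 0 0 0 0 1'
python3 h.py
```

```text
time: 5.95
tool_pos: [572.7, -221.1, 177.3]
tcp_rot: [-179.9, -0.0, 85.4]
ft_force: [-0.6, -0.2, 1.0]
finger_gap: 85.1
grip_force: 0.0
time: 6.58
tool_pos: [573.7, -222.6, 180.7]
tcp_rot: [179.9, 0.0, 85.2]
ft_force: [-0.9, 0.9, 6.1]
finger_gap: 38.9
grip_force: 39.8
t 6.58 disp TCP [  28.2 -312.9  180.7] grasp [  28.6 -313.    25.7] world [ 573.7 -222.6  180.7] rpy [179.9   0.   85.2] F [-0.9  0.9  6.1] gap 38.9 j [-26.  22.  93.   0.  65. -21.]
time: 7.2
tool_pos: [574.8, -223.2, 315.6]
tcp_rot: [179.4, 0.2, 85.2]
ft_force: [-0.4, -0.3, -0.9]
finger_gap: 38.9
grip_force: 40.8
t 7.2 disp TCP [  29.3 -313.5  315.6] grasp [  30.7 -314.4  160.6] world [ 574.8 -223.2  315.6] rpy [179.4   0.2  85.2] F [-0.4 -0.3 -0.9] gap 38.9 j [-26.  13.  89.   0.  78. -21.]
```

```bash

python3 -m jog '0 0 -0.1 0 0 -0.168 1;0 -0.3 0 0 0 0 1;0.4 -0.3 0 0 0 0 1;0.4 -0.3 0 0 0 0 1;0.4 -0.3 0 0 0 0 1'
python3 -m jog '0.5 -0.2 0 0 0 0 1;0.5 -0.2 0 0 0 0 1;0.5 -0.1 0 0 0 0 1;0.43 0 0 0 0 0 1;0 0 0 -0.1667 0 0 1'
python3 -m jog '0 0 0 -0.1667 0 0 1;0 0 0 -0.1667 0 0 1;0 0 0 0 0 0 1;0 0 0 0 0 0 1'
python3 - <<'E'
from h import *
from bench import *
import cv2
s,Rm=where()
print(Rm.as_matrix().round(3).tolist())
sc=snapshot("scene")["img"][:,:,::-1];t=snapshot("top")["img"][:,:,::-1]
cv2.imwrite("pics/a2.png",np.hstack([cv2.resize(sc[150:300,300:450],(400,400),interpolation=2),cv2.resize(t[200:350,190:340],(400,400),interpolation=2)]))
E
```

```text
time: 7.82
tool_pos: [441.0, -112.7, 317.7]
tcp_rot: [-179.9, -0.0, 95.2]
ft_force: [-0.6, 0.3, -0.4]
finger_gap: 38.7
grip_force: 40.8
time: 8.45
tool_pos: [374.7, 76.4, 317.3]
tcp_rot: [170.0, -0.1, 95.5]
ft_force: [-0.6, -1.2, -0.9]
finger_gap: 38.7
grip_force: 40.8
time: 8.95
tool_pos: [375.0, 73.9, 318.6]
tcp_rot: [150.2, 0.0, 95.2]
ft_force: [0.5, 0.1, -1.1]
finger_gap: 38.8
grip_force: 40.9
t 8.95 disp TCP [-142.     0.8  318.6] grasp [-65.    0.7 184.1] world [375.   73.9 318.6] rpy [150.2   0.   95.2] F [ 0.5  0.1 -1.1] gap 38.8 j [  3. -46. 139.   1.  57.  -3.]
[[-0.091, 0.864, 0.495], [0.996, 0.079, 0.045], [-0.0, 0.497, -0.868]]
```

View pics/a2.png

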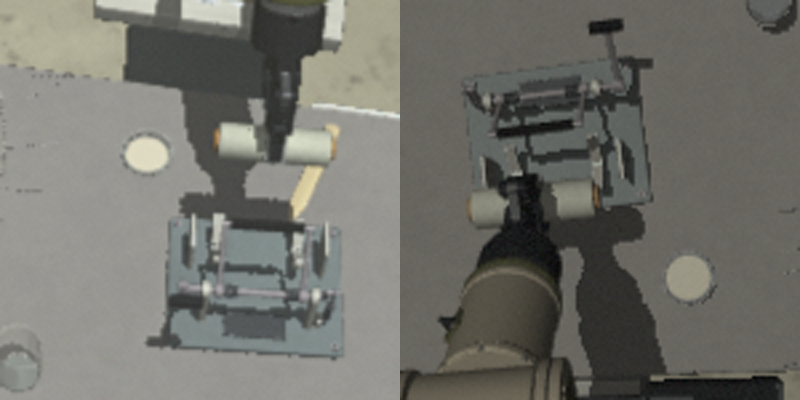

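The roll is held level above the front of the dispenser. Its ends are at scene crop (218,138)/(334,146) and top crop (71,210)/(197,195). I'll work out the axial offset.

```bash
python3 - <<'E'
from h import *
k=150/400
ro=[("top",(190+71*k-.3,200+209*k-.3),1),("top",(190+197*k-.3,200+195*k-.3),-1),("scene",(300+218*k-.3,150+138*k-.3),-1),("scene",(300+334*k-.3,150+147*k-.3),1)]
g=lambda p:np.concatenate([proj(c,w(p,(0,65*k,p[3])))-o for c,o,k in ro])
q=least_squares(g,[450,80,.1,179],x_scale=[10,10,.1,10]).x
d=q[:2]-P[:2];a=P[2];print(q,np.degrees(q[2]),g(q).round(1),"disp",np.cos(a)*d[0]+np.sin(a)*d[1],-np.sin(a)*d[0]+np.cos(a)*d[1])
E
```

```text
[4.53022356e+02 8.33795639e+01 8.12372860e-02 1.79522479e+02] 4.654553625986689 [-0.9  0.2  0.5  0.  -1.   0.1  0.6  0.2] disp -63.473941043226475 2.999830801575372
```

```bash

python3 -m jog '-0.025 -0.11 0 0 0 0 1;0 0 0.35 0 0 0 1;0 0 0.35 0 0 0 1;0 0 0.36 0 0 0 1;0 0 0 0 0 0 1'
python3 h.py
python3 -m jog '0 -0.04 0.07 0 0 0 1;0 -0.04 0.07 0 0 0 1;0 0 0 0 0 0 1'
python3 h.py
```

```text
time: 9.68
tool_pos: [417.7, 75.3, 217.2]
tcp_rot: [150.6, -0.0, 95.2]
ft_force: [-0.9, -0.2, -1.0]
finger_gap: 38.8
grip_force: 40.8
t 9.68 disp TCP [-99.3  -1.8 217.2] grasp [-23.4  -1.9  82.1] world [417.7  75.3 217.2] rpy [150.6  -0.   95.2] F [-0.9 -0.2 -1. ] gap 38.8 j [  3. -26. 138.   2.  39.  -4.]
time: 10.05
tool_pos: [418.6, 75.5, 205.5]
tcp_rot: [150.0, 0.0, 95.2]
ft_force: [-0.8, -0.1, -0.9]
finger_gap: 39.1
grip_force: 40.8
t 10.05 disp TCP [-98.5  -1.7 205.5] grasp [-20.9  -1.8  71.4] world [418.6  75.5 205.5] rpy [150.    0.   95.2] F [-0.8 -0.1 -0.9] gap 39.1 j [  3. -25. 139.   2.  36.  -4.]
```

```bash

python3 -m jog '0 -0.02 0.025 0 0 0 1;0 0 0 0 0 0 1'
python3 -m jog '0 -0.02 0.025 0 0 0 1;0 0 0 0 0 0 1'
python3 h.py
```

```text
time: 10.3
tool_pos: [418.3, 75.4, 202.3]
tcp_rot: [150.0, 0.0, 95.2]
ft_force: [-0.2, -0.9, -1.4]
finger_gap: 38.9
grip_force: 40.8
time: 10.55
tool_pos: [418.3, 75.4, 199.7]
tcp_rot: [149.9, 0.0, 95.2]
ft_force: [-3.5, -0.7, 4.4]
finger_gap: 38.6
grip_force: 41.5
t 10.55 disp TCP [-98.8  -1.8 199.7] grasp [-21.1  -1.9  65.6] world [418.3  75.4 199.7] rpy [149.9   0.   95.2] F [-3.5 -0.7  4.4] gap 38.6 j [  3. -24. 139.   2.  35.  -4.]
```

```bash

python3 -m jog '0 0 0 0 0 0 -0.1;0 0 0 0 0 0 -0.2;0 0 0 0 0 0 -0.4;0 0 0 0 0 0 -0.4;0 0 0 0 0 0 -0.4'
python3 -m jog '0 0 -0.1 0 0 0 -0.4;0 0 -0.2 0 0 0 -0.4;0 0 -0.4 0 0 0 -0.4;0 0 -0.4 0 0 0 -0.4;0 0 -0.1 0 0 0 -0.4'
python3 - <<'E'
from h import *
from bench import *
import cv2
s,Rm=where()
sc=snapshot("scene")["img"][:,:,::-1];t=snapshot("top")["img"][:,:,::-1]
cv2.imwrite("pics/a3.png",np.hstack([cv2.resize(sc[200:300,345:445],(400,400),interpolation=2),cv2.resize(t[200:300,200:300],(400,400),interpolation=2)]))
E
```

```text
time: 11.18
tool_pos: [417.8, 75.4, 198.9]
tcp_rot: [150.0, -0.0, 95.2]
ft_force: [0.6, 0.1, -0.2]
finger_gap: 59.6
grip_force: 0.0
time: 11.8
tool_pos: [358.2, 69.9, 305.9]
tcp_rot: [149.7, 0.0, 95.2]
ft_force: [0.5, 0.1, -0.3]
finger_gap: 59.7
grip_force: 0.0
t 11.8 disp TCP [-159.2   -1.6  305.9] grasp [-80.8  -1.8 172.1] world [358.2  69.9 305.9] rpy [149.7   0.   95.2] F [ 0.5  0.1 -0.3] gap 59.7 j [  2. -51. 143.   2.  58.  -4.]
```

View pics/a3.png

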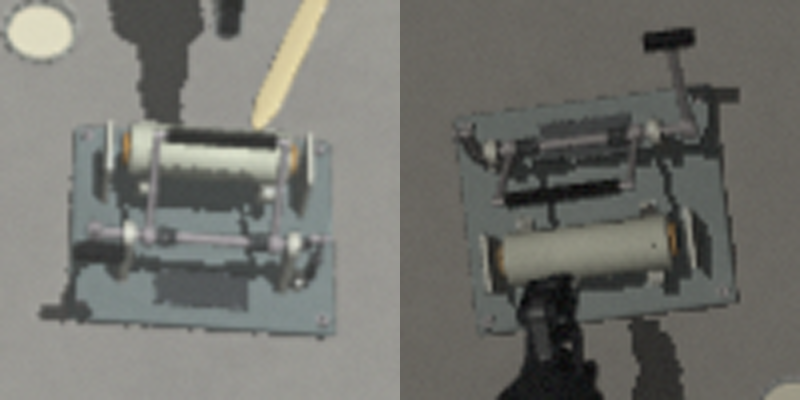

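The roll is seated in both cradles between the cheeks, at right-hand panel (500,260)-(672,240), and the bail is still back with its handle at (668,40). Next I'll go round behind the handle.

```bash

python3 -m jog '0 0.2 0 0.1 0 0 1;0 0.1 0 0.1333 0 0 1;0 0.1 0 0.1333 0 0 1;0 0.1 0 0.1333 0 0 1;0 0 0 0 0 0 1'
python3 h.py
```

```text
time: 12.52
tool_pos: [404.6, 74.1, 318.1]
tcp_rot: [-179.7, -0.0, 95.2]
ft_force: [0.2, 0.2, -0.8]
finger_gap: -0.1
grip_force: 0.0
t 12.53 disp TCP [-112.5   -1.7  318.1] grasp [-113.4   -1.7  163.1] world [404.6  74.1 318.1] rpy [-179.7   -0.    95.2] F [ 0.2  0.2 -0.8] gap -0.1 j [  3. -20. 120.   0.  80.  -2.]
```

Target the disp TCP (180,-90,303) by going over at z 380.

```bash

python3 -m jog '0 0 -0.5 0 0 0 1;-0.44 0.1 -0.15 0 0 0 1;-0.44 0.4 0 0 0 0 1;0 0.5 0 0 0 0 1;0 0.5 0 0 0 0 1' >/dev/null
python3 -m jog '0 0.5 0 0 0 0 1;0 0.5 0 0 0 0 1;0 0.43 0 0 0 0 1;0 0 0 0 0 0 1;0 0 0 0 0 0 1'
python3 h.py
python3 -m jog '0 0 0.4 0 0 0 1;0 0 0.38 0 0 0 1;0 0 0 0 0 0 1;0 0 0 0 0 0 1'
python3 h.py
```

```text
time: 13.78
tool_pos: [703.1, 13.2, 385.2]
tcp_rot: [180.0, -0.0, 95.2]
ft_force: [0.1, -0.2, -0.2]
finger_gap: -0.0
grip_force: 0.0
t 13.78 disp TCP [178.9 -90.2 385.2] grasp [179.  -90.2 230.2] world [703.1  13.2 385.2] rpy [180.   -0.   95.2] F [ 0.1 -0.2 -0.2] gap -0.0 j [-3. 24. 68.  0. 88. -8.]
time: 14.28
tool_pos: [703.6, 13.0, 310.7]
tcp_rot: [179.8, 0.0, 95.2]
ft_force: [0.0, -0.1, 1.0]
finger_gap: 0.3
grip_force: 0.0
t 14.28 disp TCP [179.4 -90.4 310.7] grasp [179.9 -90.4 155.7] world [703.6  13.  310.7] rpy [179.8   0.   95.2] F [ 0.  -0.1  1. ] gap 0.3 j [-3. 26. 73.  0. 81. -8.]
```

```bash

python3 -m jog '0 -0.15 0.11 0 0 0 1;0 -0.15 0 0 0 0 1;0 -0.12 0 0 0 0 1;0 -0.12 0 0 0 0 1'
python3 -m jog '0 -0.12 0 0 0 0 1;0 -0.12 0 0 0 0 1;0 0 0 0 0 0 1'
python3 h.py
python3 -m jog '0 -0.1 0 0 0 0 1;0 -0.08 0 0 0 0 1;0 0 0 0 0 0 1'
python3 h.py
```

```text
time: 14.78
tool_pos: [652.3, 8.2, 303.5]
tcp_rot: [179.2, 0.1, 95.2]
ft_force: [14.9, 1.6, 13.8]
finger_gap: 0.0
grip_force: 9.4
time: 15.15
tool_pos: [628.1, 6.0, 305.0]
tcp_rot: [179.2, 0.1, 95.2]
ft_force: [-0.2, -0.3, -0.2]
finger_gap: 0.8
grip_force: 0.0
t 15.15 disp TCP [103.7 -90.4 305. ] grasp [105.7 -90.7 150. ] world [628.1   6.  305. ] rpy [1.792e+02 1.000e-01 9.520e+01] F [-0.2 -0.3 -0.2] gap 0.8 j [-4. 15. 87.  0. 77. -9.]
time: 15.52
tool_pos: [607.1, 4.3, 296.4]
tcp_rot: [-179.9, -0.0, 95.2]
ft_force: [0.4, -0.2, 0.3]
finger_gap: 0.1
grip_force: 0.0
t 15.53 disp TCP [ 82.6 -90.1 296.4] grasp [ 82.4 -90.  141.4] world [607.1   4.3 296.4] rpy [-179.9   -0.    95.2] F [ 0.4 -0.2  0.3] gap 0.1 j [ -4.  13.  91.   0.  76. -10.]
```

```bash

python3 -m jog '0 0.4 0 0 0 0 1;0 0.4 0 0 0 0 1;0 0 -0.5 0 0 0 1;0 0 -0.5 0 0 0 1;-0.5 0 0 0 0 0 1' >/dev/null
python3 -m jog '-0.5 0 0 0 0 0 1;-0.5 0 0 0 0 0 1;-0.5 0 0 0 0 0 1;-0.5 0 0 0 0 0 1;0 0 0 0 0 0 1'
python3 - <<'E'
from h import *
from bench import *
import cv2
s,Rm=where()
sc=snapshot("scene")["img"][:,:,::-1];t=snapshot("top")["img"][:,:,::-1]
cv2.imwrite("pics/a4.png",np.hstack([cv2.resize(sc[190:300,345:445],(400,440),interpolation=2),cv2.resize(t[190:300,200:300],(400,440),interpolation=2)]))
cv2.imwrite("pics/a5.png",sc)
E
```

```text
time: 16.77
tool_pos: [709.7, -241.8, 395.6]
tcp_rot: [-179.9, 0.0, 94.9]
ft_force: [-0.1, 0.8, -0.3]
finger_gap: 0.3
grip_force: 0.0
t 16.77 disp TCP [ 161.9 -344.7  395.6] grasp [ 161.6 -344.7  240.6] world [ 709.7 -241.8  395.6] rpy [-179.9    0.    94.9] F [-0.1  0.8 -0.3] gap 0.3 j [-23.  32.  57.  -0.  92. -28.]
```

View pics/a4.png

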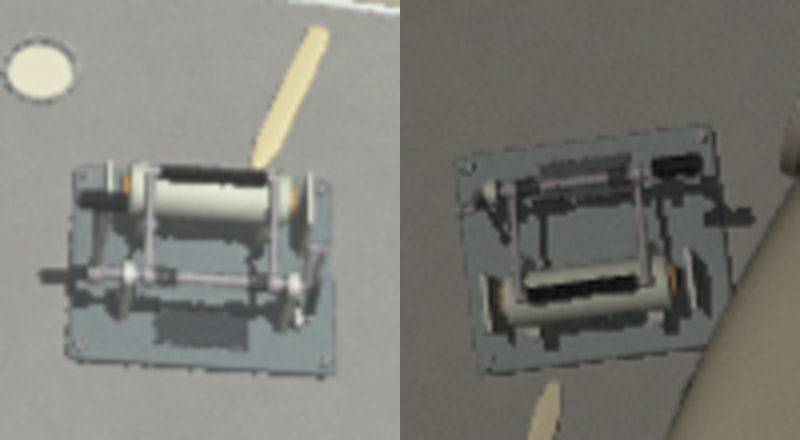

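View pics/a5.png

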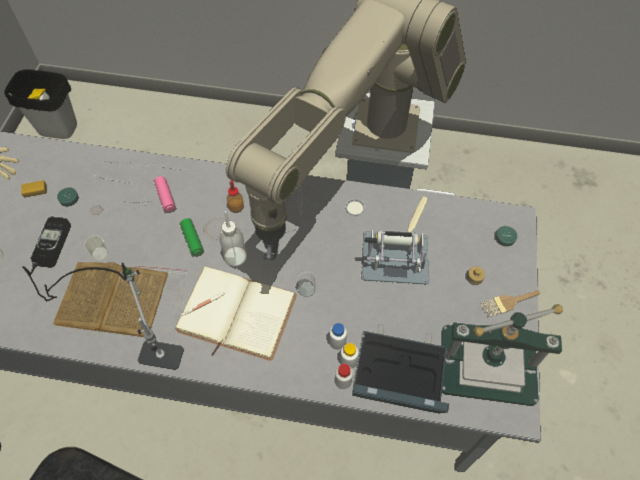

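The bail bar bears on the seated roll at right-hand panel (582,288), and the lever is upright at (677,166). The beaker (306,285), both bottles and the weight (476,274) are where they were, and the gripper is clear of everything.

```bash
python3 -c "
from bench import *
print(hand_in())"
```

```text
the job is handed in; nothing more can be done
None
```

The roll lies in both cradles with the bail snapped down on it. The final pictures show the beaker, dropper bottle and weight unmoved, and the job was handed in at about 17 s, inside the 64 s limit.

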